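Sweep the tested nuts into the collecting tray

TASK

The three M20 nuts lying loose on the bench have had their hardness test: sweep them across the bench with the outside of your fingers, in over the sloping lip of the steel tray, until all three lie flat on the tray's floor, wholly past the lip. Push gently - never pinch, press down on or lift a nut - and leave the standing bolt, the resin-mounted specimen, the reference block and the loupe where they are.

Things in the scene. Friction and masses are not known exactly. Their poses are not given: they have to be found in the camera images.
- tray: low steel tray fixed to the bench, open on its +x side. Origin at bench level, x out through the mouth, z up. Flat floor 3 mm above the bench, x = -80 to +45 mm, y = -125 to +125 mm; from x = 45 a lip of full width slopes down to the bench at x = 70. Walls 3 mm thick round the floor's back (x = -80) and sides, 30 mm high, but 12 mm high from x = 30 to their ends at x = 57.
- lip_edge (a point): point on the tray at the middle of the line where the flat floor ends and the sloping lip begins (45 mm in front of the tray's origin along its x, 3 mm above the bench)
- nut_1: a plain steel M20 hexagon nut lying flat on the bench: 30 mm across flats, 34.6 mm across corners, 16 mm high, 18.5 mm bore, about 65 g; identical to the other two nuts. Origin at the centre of its underside, z up; its x axis meets a flat.
- nut_2: a plain steel M20 hexagon nut lying flat on the bench: 30 mm across flats, 34.6 mm across corners, 16 mm high, 18.5 mm bore, about 65 g; identical to the other two nuts. Origin at the centre of its underside, z up; its x axis meets a flat.
- nut_3: a plain steel M20 hexagon nut lying flat on the bench: 30 mm across flats, 34.6 mm across corners, 16 mm high, 18.5 mm bore, about 65 g; identical to the other two nuts. Origin at the centre of its underside, z up; its x axis meets a flat.
- bolt: a steel M20 hexagon bolt standing upright on its head among the nuts, not to be moved: head 30 mm across flats and 12.5 mm high, shank 20 mm in diameter, 62.5 mm tall in all. Origin at the centre of its underside.
- mount: a brown resin-mounted specimen among the nuts, a disc with a small steel face on top, 30 mm in diameter, 20 mm high, not to be moved. Origin at the centre of its underside.
- ref_block: a steel hardness reference block beside the tray, a disc 64 mm in diameter, 15 mm thick, not to be moved. Origin at the centre of its underside.
- loupe: a black stand loupe beside the tray, 40 mm in diameter, 42 mm high, not to be moved. Origin at the centre of its underside.
Things that resemble listed ones, but are neither listed nor needed, are in the scene too. What is shaped like the nut_3 but green, red or yellow is not meant.

How it is judged:
At the end, for the whole second after the job is handed in: All three nuts lie at rest and flat (within 0.1 rad) on the tray's floor, between its walls, not stacked, each nut's centre at least 15 mm past the line where the lip meets the floor (x of nut_1 in the frame of tray between -0.08 and 0.03 m and y of nut_1 in the frame of tray between -0.125 and 0.125 m and z of each of nut_1, nut_2, nut_3 in the frame of tray below 0.007 m and angle between each of nut_1, nut_2, nut_3's own z axis and vertical below 0.1 rad and linear speed of each of nut_1, nut_2, nut_3 below 0.02 m/s and x of nut_2 in the frame of tray between -0.08 and 0.03 m and y of nut_2 in the frame of tray between -0.125 and 0.125 m and x of nut_3 in the frame of tray between -0.08 and 0.03 m and y of nut_3 in the frame of tray between -0.125 and 0.125 m); the robot touches nothing.
It fails at once if a nut is lifted (underside more than 15 mm above the bench) (height (world z) of any of nut_1, nut_2, nut_3 above 0.015 m).
It fails at once if a nut is pinched or pressed hard (more than 20 N from the fingers) (contact force between the fingers and nut_1 above 20 N or contact force between the fingers and nut_2 above 20 N or contact force between the fingers and nut_3 above 20 N).
It fails at once if the bolt, mounted specimen, reference block or loupe is moved by more than 12 mm (distance of any of bolt, mount, ref_block, loupe from where it was at the start of the episode above 0.012 m).
It also fails if it takes over 64 s, if anything falls off the work surface, if the arm or the gripper's body presses on something with over 40 N, if the wrist force passes 120 N, or if a joint passes its speed limit or range.

ROBOT

A 6-joint arm with a two-finger parallel gripper is mounted at the origin on the work surface. World frame = base frame: x ahead of the robot, y to its left, z up, the work surface at z = 0. Lengths are in m, angles in rad, forces in N, time in s.
With the tool pointing down it reaches from about 0.3 to 0.85 m from the base axis. Payload 4.2 kg.
Tool frame: the origin (TCP) lies midway between the tips of the shut fingers; the grasp point (between the pads) lies 19 mm behind it; z points along the fingers, y is the line along which they close (so a half turn about z gives the same grasp; the last joint's range is limited). The gripper opens to 91 mm and grips with 3 to 60 N. Pads are 32 mm wide; open, the fingers measure 118 mm over their backs; the gripper's body (76 mm by 178 mm) begins 60 mm behind the grasp point.
Start: joints at [1.328, 0.32, 1.565, -0, 1.257, -0.02], TCP at [0.127, 0.561, 0.214] pointing down, gripper open.
Joint ranges: [-3.11, 3.11], [-0.84, 2.01], [0.21, 2.61], [-1.34, 4.49], [0.05, 2.63], [-2.56, 2.56]. Speed limits (rad/s): [2.57, 2.57, 3.14, 3.14, 3.14, 3.14].

INTERFACE

Orientations are given as a unit quaternion [w, x, y, z].
In Python, from rig import * gives the robot as it stands.
- The arm moves only by the tool step_arm, never from a script. Its arguments are lists of equal length, an entry for each row: "travel": the shift along the tool's x, y, z in mm, a list of three; "twist": the turn, a rotation vector about the tool's x, y, z in rad, a list of three; "jaw": the finger opening in mm, from 0 to 91.2. In form: {"travel": [[tx, ty, tz], ...], "twist": [[wx, wy, wz], ...], "jaw": [jaw, ...]}. A call has 1 to 10 rows; each row shifts and turns the commanded pose from where the row before left it, along the tool's axes as they then stand; what a row does not reach is not made up. A row lasts 1/8 s, in which the tool goes at most 62.5 mm and 10.7 degrees, less where a joint would pass 70% of its speed; a pose out of reach is approached as far as the arm can. A call is refused whole if a number of a shift passes 62.5 or a number of a turn 0.188, either way. A call with a gripper value outside its range is refused whole. The fingers move at their own pace and stop on an object; the grip force is fixed at half the most. Time passes only in rows, so rows that do not move let the fingers close. It gives the time, the measured TCP pose, the force, the opening and the grip force at its end, in the units of the state.
- state(): the state, without advancing time (a new reading comes with each control period).
- capture(name): name is "side" or "top" or "wrist"; returns (picture, depth): 384x512x3 uint8, blue, green, red; 384x512 float32, m along the optical axis (not along the pixel's ray), 0 where there is no reading.
- camera_params(name): a dict with "K" (3x3 intrinsics, pixels), "D" ([k1, k2, p1, p2, k3] as OpenCV has them; the pictures are not rectified), "R" (3x3) and "t" (3): a world point X has camera coordinates R X + t; the wrist camera has in their place "T_tool_cam" (4x4, takes a point from camera to tool coordinates, whose origin is the TCP and whose axes are the flange's). Camera axes: x right, y down, z forward; pixel columns grow to the right and rows downward; lengths in m; the calibration is good to about 2 mm. A picture is of the moment at which its call begins: read the wrist's pose just before it. camera_params takes no time and is no camera call.
- finish_job(): hands the job in; it is judged then, once.
The state is a dict: "time": time; "q": joint angles; "qvel": joint speeds; "joint_efforts": joint torques, N m; "tool_pos": TCP position; "ee_rot": TCP orientation; "wrist_force": force on the tool from outside, world axes, zero at the start; "wrist_torque": the same for the moment, N m; "finger_gap": opening from 0.0 (shut) to 1.0 (fully open); "grip_force": force on a finger pad.
Only numpy, scipy, OpenCV 4.12 (cv2) and the standard library are available. Lean on these libraries where they do the work, as an engineer would, in place of code of your own. Each camera call takes 0.05 s, during which the arm holds its last target. There are 200 camera calls.

## Working session

There is one attempt and no reset: what is moved stays moved. The work goes in short steps, Python scripts to look and compute and a tool call to move; the robot and the scene stay as the last step left them, time stands still between calls to the robot, and variables do not carry over. Pictures are saved under pics/ and viewed, at most 10 in all, crops included, and the job is handed in when it is done.

Besides the shell and the picture viewer there is one more tool, called after "Call:" in YAML: its name, and indented under it one key for each argument. step_arm: Moves the arm, as the interface text tells. Its arguments: {"type":"object","properties":{"travel":{"type":"array","items":{"type":"array","items":{"type":"number"}}},"twist":{"type":"array","items":{"type":"array","items":{"type":"number"}}},"jaw":{"type":"array","items":{"type":"number"}}},"required":["travel","twist","jaw"]}

```bash
ls; mkdir -p pics; python3 - <<'E'
from rig import *
import cv2
s=state();print(s)
for n in("top","side"):
    p,d=capture(n);cv2.imwrite(f"pics/{n}0.png",p);
    import numpy as np
    np.save(f"pics/{n}0d.npy",d)
    print(n,camera_params(n))
E
```

```text
pics
{'time': 0.0, 'q': array([ 1.32800308e+00,  3.20259689e-01,  1.56566309e+00,  1.21339830e-05,
        1.25736117e+00, -1.99829195e-02]), 'qvel': array([ 0.00045645, -0.00092426, -0.00024234,  0.00387917, -0.00142289,
        0.00132176]), 'joint_efforts': array([-4.44560046e-04, -4.12471139e+01, -2.31980360e+01,  7.26084178e-02,
        4.57628758e-02, -1.62948372e-04]), 'tool_pos': array([0.1269264 , 0.56031286, 0.21314495]), 'ee_rot': array([-1.16509307e-04,  1.11176686e-01,  9.93800297e-01, -8.37607555e-04]), 'wrist_force': array([ 0.13092754,  0.60328592, -0.2126281 ]), 'wrist_torque': array([ 0.01875896,  0.03600719, -0.00219943]), 'grip_force': 0.0, 'finger_gap': 0.9987816407959367}
top {'K': array([[407.86156876,   0.        , 262.86937101],
       [  0.        , 407.86156876, 196.13212359],
       [  0.        ,   0.        ,   1.        ]]), 'D': array([-0.02478155,  0.        ,  0.        ,  0.        ,  0.        ]), 'R': array([[ 0.00172697, -0.99957156, -0.02921848],
       [-0.98180845,  0.00385279, -0.189835  ],
       [ 0.18986624,  0.02901478, -0.98138115]]), 't': array([0.05306686, 0.5331059 , 0.72945138])}
side {'K': array([[443.8467905,   0.       , 259.6324896],
       [  0.       , 443.8467905, 189.0141407],
       [  0.       ,   0.       ,   1.       ]]), 'D': array([-0.08829979,  0.        ,  0.        ,  0.        ,  0.        ]), 'R': array([[-0.97072759, -0.23933861, -0.02012392],
       [-0.16233839,  0.7155521 , -0.67943464],
       [ 0.17701466, -0.65627907, -0.73346002]]), 't': array([0.5507355 , 0.10453669, 1.07904969])}
```

View pics/top0.png

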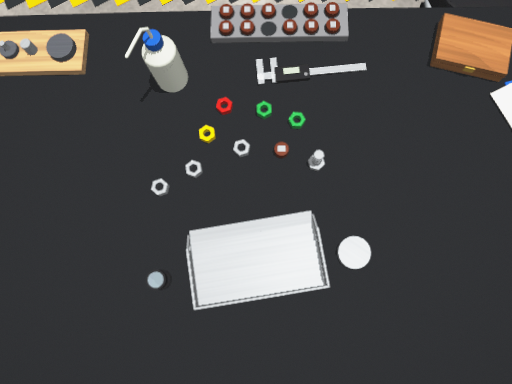

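View pics/side0.png

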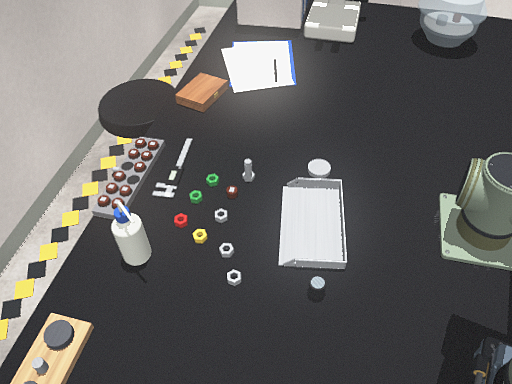

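The top view shows three bare grey nuts at about (160,187), (193,169) and (242,148). The green, red and yellow ones are the lookalikes. The brown mount is at (281,149), the bolt at (317,160), the tray around (258,260) with its mouth facing up the image, the loupe at (156,280) and the reference block at (354,252). The side view agrees, with grey nuts at (221,215), (226,250) and (234,277).

```bash
cat > h.py <<'E'
from rig import *
import cv2, numpy as np
def ray(name,px):
    c=camera_params(name);u=cv2.undistortPoints(np.array(px,float).reshape(-1,1,2),c["K"],c["D"]).reshape(-1,2)
    d=np.c_[u,np.ones(len(u))]@c["R"]; return -c["R"].T@c["t"],d
def plane(name,px,z):
    o,d=ray(name,px);return o+d*((z-o[2])/d[:,2])[:,None]
def cloud(name,px,dep):
    o,d=ray(name,px);return o+d*np.array(dep)[:,None]
def comps(img,lo=110):
    hsv=cv2.cvtColor(img,cv2.COLOR_BGR2HSV);m=((hsv[...,1]<70)&(hsv[...,2]>lo)).astype(np.uint8)
    return cv2.connectedComponentsWithStats(m)
def nuts(img,name="top"):
    n,l,s,c=comps(img);out=[]
    for i in range(1,n):
        if 60<s[i,4]<450 and s[i,2]<30 and s[i,3]<30:
            b=(s[i,0]+s[i,2]/2-.5,s[i,1]+s[i,3]/2-.5)
            out.append((b,int(s[i,4]),plane(name,[b],.012)[0][:2].round(4)))
    return out
E
python3 - <<'E'
from h import *
for n in("top","side"):
    im=cv2.imread(f"pics/{n}0.png");d=np.load(f"pics/{n}0d.npy")
    for o in nuts(im,n):print(n,*o)
    if n=="top":
        k,l,s,c=comps(im);i=[j for j in range(1,k) if s[j,0]<250<s[j,0]+s[j,2] and s[j,1]<260<s[j,1]+s[j,3]]
        i=max(i,key=lambda j:s[j,4]);print(s[i])
        v,u=np.where((l==i)&(d>0));P=cloud(n,np.c_[u,v],d[v,u])
        print("z pct",np.percentile(P[:,2],[5,25,50,75,95]))
        F=P[P[:,2]<.012];r=cv2.minAreaRect(F[:,:2].astype(np.float32)*1000);print(r,cv2.boxPoints(r))
        A=cv2.minAreaRect(P[:,:2].astype(np.float32)*1000);print(A,cv2.boxPoints(A))
    # dark/brown objects by depth height
    v,u=np.where(d>0);P=cloud(n,np.c_[u,v],d[v,u])
    H=np.zeros(d.shape,np.uint8);H[v,u]=((P[:,2]>.01)&(P[:,2]<.08))
    k,l,s,c=cv2.connectedComponentsWithStats(H)
    for j in range(1,k):
        if 40<s[j,4]<2000:
            m=l[v,u]==j;q=P[m];print(n,"obj",c[j].round(),s[j,4],np.median(q,0).round(3),q[:,2].max().round(3))
E
python3 -c "
import cv2
a=cv2.imread('pics/top0.png')[90:230,130:340];cv2.imwrite('pics/crop.png',cv2.resize(a,None,fx=3.7,fy=3.7,interpolation=2))"
```

```text
top (np.float64(27.5), np.float64(44.0)) 101 [0.8904 0.5823]
top (np.float64(7.5), np.float64(47.5)) 172 [0.883  0.6279]
top (np.float64(266.5), np.float64(70.0)) 364 [0.8168 0.0463]
top (np.float64(291.0), np.float64(70.0)) 108 [ 0.8161 -0.0062]
top (np.float64(241.0), np.float64(147.0)) 167 [0.6445 0.0991]
top (np.float64(316.0), np.float64(159.0)) 238 [ 0.6178 -0.0549]
top (np.float64(193.0), np.float64(168.0)) 170 [0.6003 0.1974]
top (np.float64(159.0), np.float64(186.0)) 171 [0.5628 0.2661]
top (np.float64(155.0), np.float64(279.0)) 217 [0.3764 0.2648]
[  186   210   144   100 10691]
z pct [-0.00062894  0.00118131  0.00231188  0.00349947  0.03041411]
((416.70489501953125, 69.1218032836914), (157.89967346191406, 272.96820068359375), 9.396280288696289) [[316.53168  190.88516 ]
 [361.097    -78.42056 ]
 [516.8781   -52.641556]
 [472.3128   216.66417 ]]
((416.70489501953125, 69.1218032836914), (157.89967346191406, 272.96820068359375), 9.396280288696289) [[316.53168  190.88516 ]
 [361.097    -78.42056 ]
 [516.8781   -52.641556]
 [472.3128   216.66417 ]]
top obj [173.  78.] 563 [0.779
[... 1597 characters left out ...]
.] 159 [ 0.611 -0.045  0.037] 0.065
side obj [319. 167.] 312 [ 0.429 -0.119  0.014] 0.019
side obj [174. 175.] 178 [ 0.811 -0.004  0.012] 0.016
side obj [212. 179.] 82 [ 0.703 -0.01   0.014] 0.019
side obj [323. 224.] 933 [0.384 0.089 0.024] 0.037
side obj [231. 191.] 99 [0.638 0.023 0.018] 0.023
side obj [195. 195.] 84 [0.728 0.057 0.015] 0.019
side obj [220. 214.] 99 [0.644 0.103 0.016] 0.02
side obj [180. 219.] 104 [0.738 0.14  0.016] 0.021
side obj [199. 234.] 108 [0.676 0.174 0.016] 0.021
side obj [136. 251.] 548 [0.784 0.279 0.047] 0.08
side obj [226. 248.] 114 [0.599 0.201 0.016] 0.021
side obj [233. 276.] 128 [0.561 0.269 0.016] 0.02
side obj [317. 285.] 315 [0.375 0.263 0.042] 0.047
```

View pics/crop.png

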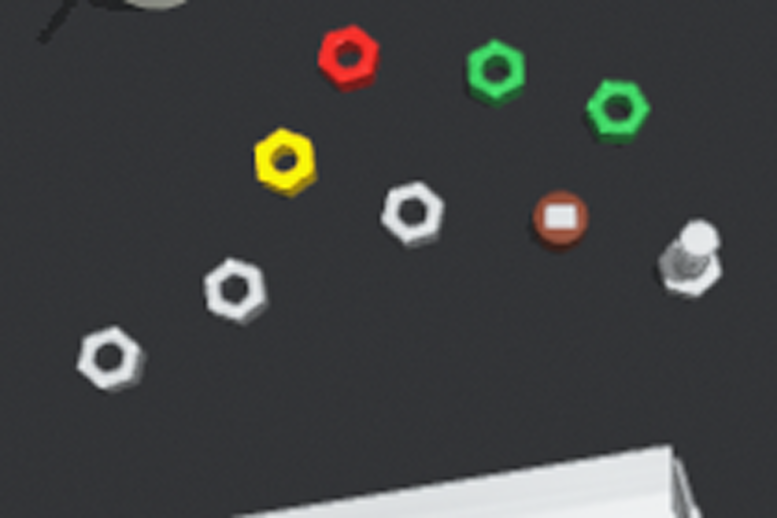

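The crop confirms the targets: three uncoloured steel nuts, enlarged at (108,358), (235,290) and (413,213). The yellow, red and green ones don't fit the description, and the fat hexagon at (690,265) carries the bolt shank. Their heights of about 16 mm are right.

I'll push along tool +x with nearly shut fingers, taking the outermost nut first. First I turn to 230°.

Call:
step_arm:
  travel:
    - [0, 0, 0]
    - [0, 0, 0]
    - [0, 0, 0]
    - [0, 0, 0]
    - [0, 0, 0]
    - [0, 0, 0]
    - [0, 0, 0]
    - [0, 0, 0]
  twist:
    - [0, 0, -0.184]
    - [0, 0, -0.184]
    - [0, 0, -0.184]
    - [0, 0, -0.184]
    - [0, 0, -0.184]
    - [0, 0, -0.184]
    - [0, 0, 0]
    - [0, 0, 0]
  jaw: [14, 14, 14, 14, 14, 14, 14, 14]

```text
time: 1.1
tool_pos: [0.127, 0.5607, 0.2137]
ee_rot: [-0.0, -0.425, 0.905, -0.0]
wrist_force: [0.0, -0.1, -0.2]
finger_gap: 0.164
grip_force: 0.0
```

```bash
cat >> h.py <<'E'
from scipy.spatial.transform import Rotation as Rn
def togo(x,y,z):
    s=state();q=s["ee_rot"];R=Rn.from_quat([*q[1:],q[0]]);X=R.as_matrix()[:,0]
    print("t",s["time"],"pos",s["tool_pos"].round(4),"yaw",np.degrees(np.arctan2(X[1],X[0])).round(2)%360,"tilt",R.as_matrix()[2,:2].round(4),"gap",s["finger_gap"],"q",s["q"].round(2),"F",s["wrist_force"].round(1))
    print("togo mm",(R.inv().apply(np.array([x,y,z])-s["tool_pos"])*1000).round(1))
E
python3 -c "
from h import *
togo(.594,.307,.06)"
```

```text
t 1.1 pos [0.127  0.5607 0.2137] yaw 230.34 tilt [ 0.0004 -0.0002] gap 0.1638739146161781 q [ 1.33  0.32  1.56  0.    1.26 -1.12] F [ 0.  -0.1 -0.2]
togo mm [-102.8 -521.4  153.8]
```

Call:
step_arm:
  travel:
    - [-10.3, -52.1, 0]
    - [-10.3, -52.1, 0]
    - [-10.3, -52.1, 0]
    - [-10.3, -52.1, 0]
    - [-10.3, -52.1, 0]
    - [-10.3, -52.1, 0]
    - [-10.3, -52.1, 0]
    - [-10.3, -52.1, 0]
    - [-10.3, -52.1, 0]
    - [-10.1, -52.5, 0]
  twist:
    - [0, 0, 0]
    - [0, 0, 0]
    - [0, 0, 0]
    - [0, 0, 0]
    - [0, 0, 0]
    - [0, 0, 0]
    - [0, 0, 0]
    - [0, 0, 0]
    - [0, 0, 0]
    - [0, 0, 0]
  jaw: [14, 14, 14, 14, 14, 14, 14, 14, 14, 14]

```text
time: 2.35
tool_pos: [0.5961, 0.3075, 0.2139]
ee_rot: [0.0, -0.426, 0.905, 0.0]
wrist_force: [-0.7, -0.3, -0.6]
finger_gap: 0.153
grip_force: 0.0
```

Call:
step_arm:
  travel:
    - [0, 0, 0]
    - [0, 0, 50]
    - [0, 0, 50]
    - [0, 0, 30]
    - [0, 0, 0]
    - [0, 0, 0]
  twist:
    - [0, 0, 0]
    - [0, 0, 0]
    - [0, 0, 0]
    - [0, 0, 0]
    - [0, 0, 0]
    - [0, 0, 0]
  jaw: [14, 14, 14, 14, 14, 14]

```text
time: 3.1
tool_pos: [0.5952, 0.3093, 0.0856]
ee_rot: [0.001, -0.426, 0.904, 0.0]
wrist_force: [0.5, 0.4, 0.9]
finger_gap: 0.154
grip_force: 0.0
```

```bash
python3 -c "
from h import *
togo(.594,.307,.007)
p,d=capture('top');cv2.imwrite('pics/top1.png',p)
s,d=capture('side');cv2.imwrite('pics/both1.png',cv2.resize(s[80:330,120:400],None,fx=2.4,fy=2.4))
for o in nuts(p):print(*o)"
```

```text
t 3.1 pos [0.5952 0.3093 0.0856] yaw 230.49 tilt [-0.0025 -0.0008] gap 0.15444766351629108 q [ 0.46  0.56  1.5   0.    1.07 -1.99] F [0.5 0.4 0.9]
togo mm [ 2.8 -0.5 78.6]
(np.float64(66.5), np.float64(40.5)) 78 [0.8966 0.493 ]
(np.float64(266.5), np.float64(70.0)) 364 [0.8168 0.0463]
(np.float64(291.0), np.float64(70.0)) 108 [ 0.8161 -0.0062]
(np.float64(241.0), np.float64(147.0)) 166 [0.6445 0.0991]
(np.float64(316.0), np.float64(159.0)) 239 [ 0.6178 -0.0549]
(np.float64(193.0), np.float64(168.0)) 170 [0.6003 0.1974]
(np.float64(99.5), np.float64(178.5)) 62 [0.5793 0.3913]
(np.float64(159.0), np.float64(186.0)) 171 [0.5628 0.2661]
(np.float64(155.0), np.float64(279.0)) 210 [0.3764 0.2648]
```

View pics/both1.png

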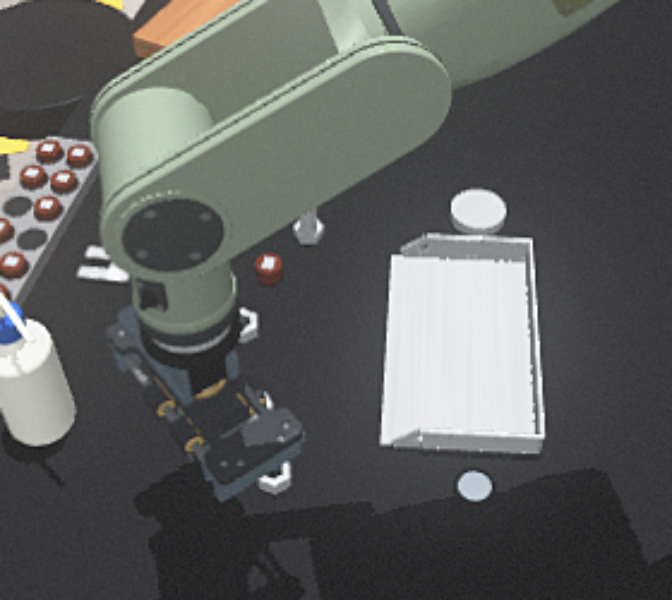

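Call:
step_arm:
  travel:
    - [0, 0, 40]
    - [0, 0, 38]
    - [0, 0, 0]
    - [6, 0, 0]
    - [6, 0, 0]
    - [5, 0, 0]
    - [5, 0, 0]
    - [5, 0, 0]
    - [8, 0, 0]
    - [10, 0, 0]
  twist:
    - [0, 0, 0]
    - [0, 0, 0]
    - [0, 0, 0]
    - [0, 0, 0]
    - [0, 0, 0]
    - [0, 0, 0]
    - [0, 0, 0]
    - [0, 0, 0]
    - [0, 0, 0]
    - [0, 0, 0]
  jaw: [14, 14, 14, 14, 14, 14, 14, 14, 14, 14]

```text
time: 4.45
tool_pos: [0.5659, 0.2734, 0.006]
ee_rot: [0.0, -0.427, 0.904, 0.0]
wrist_force: [-0.0, 0.7, 0.3]
finger_gap: 0.153
grip_force: 0.3
```

```bash
python3 -c "
from h import *
togo(.45,.13,.007)
p,d=capture('top')
for o in nuts(p):print(*o)"
```

```text
t 4.45 pos [0.5659 0.2734 0.006 ] yaw 230.5 tilt [-0.0004 -0.    ] gap 0.15309955293516647 q [ 0.43  0.59  1.69  0.    0.86 -2.02] F [-0.   0.7  0.3]
togo mm [184.3  -1.8  -1.1]
(np.float64(27.5), np.float64(44.0)) 101 [0.8904 0.5823]
(np.float64(7.5), np.float64(47.5)) 172 [0.883  0.6279]
(np.float64(266.5), np.float64(70.0)) 364 [0.8168 0.0463]
(np.float64(291.0), np.float64(70.0)) 108 [ 0.8161 -0.0062]
(np.float64(241.0), np.float64(147.0)) 166 [0.6445 0.0991]
(np.float64(316.0), np.float64(159.0)) 238 [ 0.6178 -0.0549]
(np.float64(193.5), np.float64(168.0)) 164 [0.6003 0.1964]
(np.float64(166.5), np.float64(193.5)) 144 [0.5471 0.2499]
(np.float64(155.0), np.float64(279.0)) 210 [0.3764 0.2648]
```

Contact is good: nut 1 has moved 20 mm and sits 30 mm ahead of the TCP. I'll keep pushing.

Call:
step_arm:
  travel:
    - [10, 0, -1]
    - [12, 0, 0]
    - [12, 0, 0]
    - [12, 0, 0]
    - [12, 0, 0]
    - [12, 0, 0]
    - [12, 0, 0]
    - [12, 0, 0]
    - [12, 0, 0]
    - [12, 0, 0]
  twist:
    - [0, 0, 0]
    - [0, 0, 0]
    - [0, 0, 0]
    - [0, 0, 0]
    - [0, 0, 0]
    - [0, 0, 0]
    - [0, 0, 0]
    - [0, 0, 0]
    - [0, 0, 0]
    - [0, 0, 0]
  jaw: [14, 14, 14, 14, 14, 14, 14, 14, 14, 14]

```text
time: 5.75
tool_pos: [0.4906, 0.1821, 0.007]
ee_rot: [0.0, -0.426, 0.904, 0.0]
wrist_force: [0.8, 0.3, 0.3]
finger_gap: 0.153
grip_force: 0.3
```

```bash
cat >> h.py <<'E'
def totray(p,o=(.423,.070),a=np.radians(9.4)):
    d=np.array(p)[:2]-o;c,s=np.cos(a),np.sin(a);return np.array([c*d[0]+s*d[1],-s*d[0]+c*d[1]])
E
python3 -c "
from h import *
togo(.45,.13,.007);print(totray(state()['tool_pos']))
p,d=capture('top');s,d=capture('side')
cv2.imwrite('pics/v2.png',np.hstack([cv2.resize(p[120:320,110:390],(392,280)),cv2.resize(s[110:310,150:430],(392,280))]))
for o in nuts(p):print(*o)"
```

```text
t 5.75 pos [0.4906 0.1821 0.007 ] yaw 230.49 tilt [-0.0002 -0.0001] gap 0.1531932510359921 q [ 0.33  0.46  1.95  0.    0.73 -2.12] F [0.8 0.3 0.3]
togo mm [66.  -1.8 -0. ]
[0.08497431 0.09952675]
(np.float64(27.5), np.float64(44.0)) 101 [0.8904 0.5823]
(np.float64(7.5), np.float64(47.5)) 174 [0.883  0.6279]
(np.float64(266.5), np.float64(70.0)) 364 [0.8168 0.0463]
(np.float64(291.0), np.float64(70.0)) 108 [ 0.8161 -0.0062]
(np.float64(241.0), np.float64(147.0)) 166 [0.6445 0.0991]
(np.float64(316.0), np.float64(159.0)) 238 [ 0.6178 -0.0549]
(np.float64(209.5), np.float64(197.5)) 177 [0.5385 0.1617]
```

View pics/v2.png

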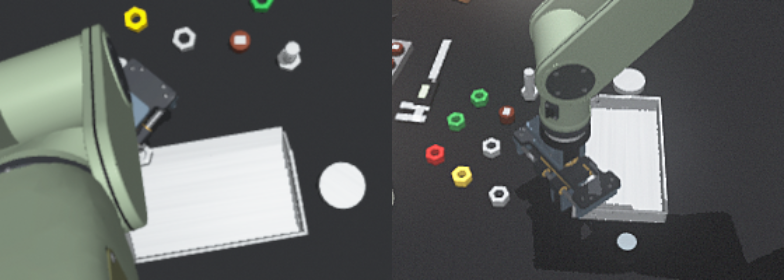

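Nut 1 is at the lip, seen at (146,155) in the left panel, with everything else untouched. I'll push another 122 mm, then lift.

Call:
step_arm:
  travel:
    - [12, 0, 0]
    - [14, 0, 0]
    - [14, 0, 0]
    - [14, 0, 0]
    - [14, 0, 0]
    - [14, 0, 0]
    - [14, 0, 0]
    - [12, 0, 0]
    - [9, 0, 0]
    - [5, 0, 0]
  twist:
    - [0, 0, 0]
    - [0, 0, 0]
    - [0, 0, 0]
    - [0, 0, 0]
    - [0, 0, 0]
    - [0, 0, 0]
    - [0, 0, 0]
    - [0, 0, 0]
    - [0, 0, 0]
    - [0, 0, 0]
  jaw: [14, 14, 14, 14, 14, 14, 14, 14, 14, 14]

```text
time: 7.1
tool_pos: [0.4131, 0.0881, 0.007]
ee_rot: [0.0, -0.426, 0.905, 0.0]
wrist_force: [0.2, 0.5, -0.1]
finger_gap: 0.154
grip_force: 0.2
```

Call:
step_arm:
  travel:
    - [0, 0, 0]
    - [-8, 0, 0]
    - [-12, 0, 0]
    - [0, 0, -40]
    - [0, 0, -45]
    - [0, 0, 0]
    - [0, 0, 0]
    - [0, 0, 0]
  twist:
    - [0, 0, 0]
    - [0, 0, 0]
    - [0, 0, 0]
    - [0, 0, 0]
    - [0, 0, 0.18]
    - [0, 0, 0.18]
    - [0, 0, 0.17]
    - [0, 0, 0]
  jaw: [14, 14, 14, 14, 14, 14, 14, 14]

```text
time: 8.1
tool_pos: [0.4267, 0.1046, 0.0921]
ee_rot: [0.0, -0.176, 0.984, 0.0]
wrist_force: [-0.4, 0.4, -0.3]
finger_gap: 0.152
grip_force: 0.0
```

```bash
python3 -c "
from h import *
togo(.644,.215,.09);print(totray(state()['tool_pos']))"
```

```text
t 8.1 pos [0.4267 0.1046 0.0921] yaw 200.28 tilt [-0.0006  0.    ] gap 0.15208488986048233 q [ 0.21  0.23  2.04  0.    0.87 -1.71] F [-0.4  0.4 -0.3]
togo mm [-242.1   28.2    2.2]
[0.00930415 0.03356086]
```

Call:
step_arm:
  travel:
    - [-30, 4, 0]
    - [-40, 4, 0]
    - [-40, 4, 0]
    - [-40, 4, 0]
    - [-40, 4, 0]
    - [-32, 4, 0]
    - [-20, 4, 0]
    - [0, 0, 0]
    - [0, 0, 0]
  twist:
    - [0, 0, 0]
    - [0, 0, 0]
    - [0, 0, 0]
    - [0, 0, 0]
    - [0, 0, 0]
    - [0, 0, 0]
    - [0, 0, 0]
    - [0, 0, 0]
    - [0, 0, 0]
  jaw: [14, 14, 14, 14, 14, 14, 14, 14, 14]

```text
time: 9.22
tool_pos: [0.6427, 0.2133, 0.0914]
ee_rot: [-0.001, -0.175, 0.984, -0.0]
wrist_force: [-0.6, -1.0, -0.7]
finger_gap: 0.156
grip_force: 0.0
```

```bash
python3 -c "
from h import *
togo(.645,.216,.007)
p,d=capture('top');s,d=capture('side')
cv2.imwrite('pics/v3.png',np.hstack([cv2.resize(p[120:320,110:390],(392,280)),cv2.resize(s[110:310,150:430],(392,280))]))
"
```

```text
t 9.225 pos [0.6427 0.2133 0.0914] yaw 200.21 tilt [0.0018 0.    ] gap 0.15553817552172325 q [ 0.3   0.57  1.48 -0.    1.1  -1.62] F [-0.6 -1.  -0.7]
togo mm [-3.2  1.7 84.4]
```

View pics/v3.png

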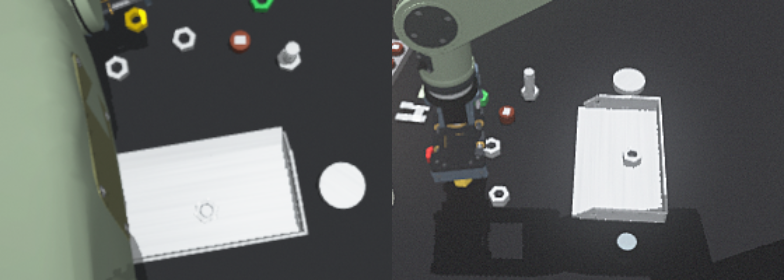

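Nut 1 lies on the tray floor, at (205,211) in the left panel. Nut 2 is at (117,68), still at its measured position. Now descend and push it.

Call:
step_arm:
  travel:
    - [-3, 2, 40]
    - [0, 0, 44]
    - [0, 0, 0]
    - [6, 0, 0]
    - [5, 0, 0]
    - [5, 0, 0]
    - [5, 0, 0]
    - [8, 0, 0]
    - [10, 0, 0]
    - [12, 0, 0]
  twist:
    - [0, 0, 0]
    - [0, 0, 0]
    - [0, 0, 0]
    - [0, 0, 0]
    - [0, 0, 0]
    - [0, 0, 0]
    - [0, 0, 0]
    - [0, 0, 0]
    - [0, 0, 0]
    - [0, 0, 0]
  jaw: [14, 14, 14, 14, 14, 14, 14, 14, 14, 14]

```text
time: 10.58
tool_pos: [0.5973, 0.1987, 0.008]
ee_rot: [0.0, -0.175, 0.985, 0.0]
wrist_force: [1.2, 0.4, -0.2]
finger_gap: 0.153
grip_force: 0.3
```

```bash
python3 -c "
from h import *
togo(.645,.216,.007);print('nut1 tray',totray(plane('top',[[256.4,270.7]],.019)[0]))
for n in('top','side'):
  p,d=capture(n)
  for o in nuts(p,n):
    if .35<o[2][0]<.66 and .06<o[2][1]<.3: print(n,*o,totray(o[2]))"
```

```text
t 10.575 pos [0.5973 0.1987 0.008 ] yaw 200.12 tilt [-0.0001  0.0001] gap 0.1531635106382962 q [ 0.3   0.59  1.69  0.    0.87 -1.62] F [ 1.2  0.4 -0.2]
togo mm [-50.8  -0.1   1. ]
nut1 tray [-0.03045548  0.00070019]
top (np.float64(241.0), np.float64(147.0)) 167 [0.6445 0.0991] [ 0.22327852 -0.00746745]
side (np.float64(317.5), np.float64(282.0)) 141 [0.3758 0.239 ] [-0.01896412  0.17443968]
```

Call:
step_arm:
  travel:
    - [12, 0, 0]
    - [12, 0, 0]
    - [12, 0, 0]
    - [12, 0, 0]
    - [12, 0, 0]
    - [12, 0, 0]
    - [12, 0, 0]
    - [12, 0, 0]
    - [8, 0, 0]
    - [4, 0, 0]
  twist:
    - [0, 0, 0]
    - [0, 0, 0]
    - [0, 0, 0]
    - [0, 0, 0]
    - [0, 0, 0]
    - [0, 0, 0]
    - [0, 0, 0]
    - [0, 0, 0]
    - [0, 0, 0]
    - [0, 0, 0]
  jaw: [14, 14, 14, 14, 14, 14, 14, 14, 14, 14]

```text
time: 11.92
tool_pos: [0.4962, 0.1616, 0.008]
ee_rot: [0.0, -0.175, 0.985, 0.0]
wrist_force: [0.7, 0.5, 0.9]
finger_gap: 0.151
grip_force: 0.3
```

```bash
python3 -c "
from h import *
togo(.645,.216,.007);print(totray(state()['tool_pos']))
p,d=capture('top');s,d=capture('side')
cv2.imwrite('pics/v4.png',np.hstack([cv2.resize(p[120:320,110:390],(392,280)),cv2.resize(s[110:310,150:430],(392,280))]))
"
```

```text
t 11.925 pos [0.4962 0.1616 0.008 ] yaw 200.12 tilt [-0.0003  0.0001] gap 0.15144258973279523 q [ 0.29  0.46  1.95  0.    0.73 -1.63] F [0.7 0.5 0.9]
togo mm [-1.584e+02 -1.000e-01  1.100e+00]
[0.08717438 0.07838981]
```

View pics/v4.png

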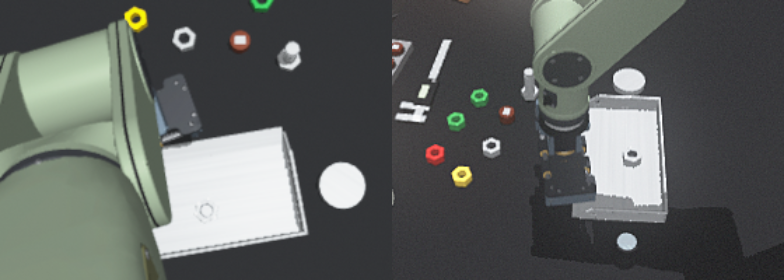

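Nut 2 is hidden under the gripper and no longer at its old spot, so it is being carried at the lip. Nut 1 is unmoved at (205,211). I'll push 60 mm more, back off, lift and move on towards nut 3.

Call:
step_arm:
  travel:
    - [8, 0, 0]
    - [10, 0, 0]
    - [12, 0, 0]
    - [12, 0, 0]
    - [10, 0, 0]
    - [6, 0, 0]
    - [3, 0, 0]
    - [0, 0, 0]
    - [-8, 0, 0]
    - [-12, 0, 0]
  twist:
    - [0, 0, 0]
    - [0, 0, 0]
    - [0, 0, 0]
    - [0, 0, 0]
    - [0, 0, 0]
    - [0, 0, 0]
    - [0, 0, 0]
    - [0, 0, 0]
    - [0, 0, 0]
    - [0, 0, 0]
  jaw: [14, 14, 14, 14, 14, 14, 14, 14, 14, 14]

```text
time: 13.28
tool_pos: [0.459, 0.1479, 0.008]
ee_rot: [0.0, -0.175, 0.985, 0.0]
wrist_force: [0.4, 0.6, -0.9]
finger_gap: 0.153
grip_force: 0.0
```

Call:
step_arm:
  travel:
    - [0, 0, -40]
    - [0, 0, -44]
    - [0, 0, 0]
    - [0, 0, 0]
  twist:
    - [0, 0, 0]
    - [0, 0, 0]
    - [0, 0, -0.08]
    - [0, 0, 0]
  jaw: [14, 14, 14, 14]

```text
time: 13.78
tool_pos: [0.459, 0.1479, 0.0924]
ee_rot: [0.001, -0.214, 0.977, 0.0]
wrist_force: [0.7, -0.3, 0.2]
finger_gap: 0.153
grip_force: 0.0
```

```bash
python3 -c "
from h import *
togo(.689,.122,.09);print(totray(state()['tool_pos']))"
```

```text
t 13.775 pos [0.459  0.1479 0.0924] yaw 204.66 tilt [-0.0014 -0.0001] gap 0.15282231374587724 q [ 0.29  0.29  1.95  0.    0.9  -1.71] F [ 0.7 -0.3  0.2]
togo mm [-198.2 -119.5    2.7]
[0.04826014 0.07100339]
```

Call:
step_arm:
  travel:
    - [-20, -12, 0]
    - [-30, -18, 0]
    - [-35, -20, 0]
    - [-35, -21, 0]
    - [-35, -21, 0]
    - [-25, -16, 0]
    - [-18, -11, 0]
    - [0, 0, 0]
    - [0, 0, 0]
  twist:
    - [0, 0, 0]
    - [0, 0, 0]
    - [0, 0, 0]
    - [0, 0, 0]
    - [0, 0, 0]
    - [0, 0, 0]
    - [0, 0, 0]
    - [0, 0, 0]
    - [0, 0, 0]
  jaw: [14, 14, 14, 14, 14, 14, 14, 14, 14]

```text
time: 14.9
tool_pos: [0.6865, 0.1224, 0.091]
ee_rot: [-0.001, -0.214, 0.977, 0.0]
wrist_force: [0.2, 1.0, 0.4]
finger_gap: 0.153
grip_force: 0.0
```

```bash
python3 -c "
from h import *
togo(.689,.122,.007)
p,d=capture('top');s,d=capture('side')
cv2.imwrite('pics/v5.png',np.hstack([cv2.resize(p[120:320,110:390],(392,280)),cv2.resize(s[110:310,150:430],(392,280))]))
"
```

```text
t 14.9 pos [0.6865 0.1224 0.091 ] yaw 204.68 tilt [0.0023 0.0009] gap 0.15260294312309786 q [ 0.16  0.6   1.42  0.    1.13 -1.84] F [0.2 1.  0.4]
togo mm [-2.3 -1.4 84. ]
```

View pics/v5.png

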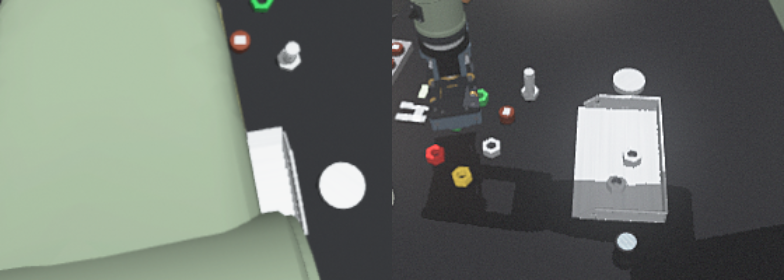

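Nuts 1 and 2 are in the tray, at (632,157) and (616,185) in the right panel. Nut 3 is at (491,147), unmoved. Now push it.

Call:
step_arm:
  travel:
    - [-2, -1, 40]
    - [0, 0, 43]
    - [0, 0, 0]
    - [6, 0, 0]
    - [5, 0, 0]
    - [5, 0, 0]
    - [5, 0, 0]
    - [8, 0, 0]
    - [10, 0, 0]
    - [12, 0, 0]
  twist:
    - [0, 0, 0]
    - [0, 0, 0]
    - [0, 0, 0]
    - [0, 0, 0]
    - [0, 0, 0]
    - [0, 0, 0]
    - [0, 0, 0]
    - [0, 0, 0]
    - [0, 0, 0]
    - [0, 0, 0]
  jaw: [14, 14, 14, 14, 14, 14, 14, 14, 14, 14]

```text
time: 16.25
tool_pos: [0.6429, 0.1006, 0.0089]
ee_rot: [0.0, -0.214, 0.977, 0.0]
wrist_force: [0.7, -0.2, 0.6]
finger_gap: 0.151
grip_force: 0.3
```

Call:
step_arm:
  travel:
    - [12, 0, 0]
    - [12, 0, 0]
    - [12, 0, 0]
    - [12, 0, 0]
    - [12, 0, 0]
    - [12, 0, 0]
    - [12, 0, 0]
    - [12, 0, 0]
    - [12, 0, 0]
    - [8, 0, 0]
  twist:
    - [0, 0, 0]
    - [0, 0, 0]
    - [0, 0, 0]
    - [0, 0, 0]
    - [0, 0, 0]
    - [0, 0, 0]
    - [0, 0, 0]
    - [0, 0, 0]
    - [0, 0, 0]
    - [0, 0, 0]
  jaw: [14, 14, 14, 14, 14, 14, 14, 14, 14, 14]

```text
time: 17.5
tool_pos: [0.5374, 0.052, 0.009]
ee_rot: [-0.0, -0.214, 0.977, 0.0]
wrist_force: [0.9, 0.0, 0.4]
finger_gap: 0.154
grip_force: 0.2
```

```bash
python3 -c "
from h import *
togo(.645,.216,.007);print(totray(state()['tool_pos']))
p,d=capture('top')
for n in('top','side'):
  p,d=capture(n)
  for o in nuts(p,n):
    if .35<o[2][0]<.66 and -.06<o[2][1]<.3: print(n,*o,totray(o[2]))"
```

```text
t 17.5 pos [0.5374 0.052  0.009 ] yaw 204.7 tilt [0.0001 0.0001] gap 0.15436846675113808 q [ 0.08  0.48  1.91  0.    0.75 -1.93] F [0.9 0.  0.4]
togo mm [-166.2  104.     2. ]
[ 0.10995794 -0.0364177 ]
top (np.float64(155.0), np.float64(279.5)) 237 [0.3754 0.2648] [-0.01514494  0.19995857]
side (np.float64(317.5), np.float64(282.0)) 145 [0.3758 0.239 ] [-0.01896412  0.17443968]
```

Call:
step_arm:
  travel:
    - [10, 0, 0]
    - [12, 0, 0]
    - [12, 0, 0]
    - [12, 0, 0]
    - [12, 0, 0]
    - [12, 0, 0]
    - [10, 0, 0]
    - [6, 0, 0]
    - [2, 0, 0]
    - [0, 0, 0]
  twist:
    - [0, 0, 0]
    - [0, 0, 0]
    - [0, 0, 0]
    - [0, 0, 0]
    - [0, 0, 0]
    - [0, 0, 0]
    - [0, 0, 0]
    - [0, 0, 0]
    - [0, 0, 0]
    - [0, 0, 0]
  jaw: [14, 14, 14, 14, 14, 14, 14, 14, 14, 14]

```text
time: 18.9
tool_pos: [0.4583, 0.0156, 0.0089]
ee_rot: [-0.0, -0.214, 0.977, 0.0]
wrist_force: [-0.1, -0.2, 0.1]
finger_gap: 0.155
grip_force: 0.0
```

Call:
step_arm:
  travel:
    - [-8, 0, 0]
    - [-12, 0, 0]
    - [0, 0, -40]
    - [0, 0, -50]
    - [0, 0, -50]
    - [-30, -45, 0]
    - [-30, -50, 0]
    - [-30, -50, 0]
    - [-30, -50, 0]
    - [0, -40, 0]
  twist:
    - [0, 0, 0]
    - [0, 0, 0]
    - [0, 0, 0]
    - [0, 0, 0]
    - [0, 0, 0]
    - [0, 0, 0]
    - [0, 0, 0]
    - [0, 0, 0]
    - [0, 0, 0]
    - [0, 0, 0]
  jaw: [14, 14, 14, 14, 14, 14, 14, 14, 14, 14]

```text
time: 20.15
tool_pos: [0.6869, -0.14, 0.148]
ee_rot: [0.001, -0.214, 0.977, -0.0]
wrist_force: [-0.5, 0.3, -0.2]
finger_gap: 0.154
grip_force: 0.0
```

```bash
python3 -c "
from h import *
togo(.645,.216,.007)
p,d=capture('top');s,d=capture('side')
cv2.imwrite('pics/v6.png',np.hstack([cv2.resize(p[120:320,110:390],(392,280)),cv2.resize(s[110:310,150:430],(392,280))]))
"
```

```text
t 20.15 pos [ 0.6869 -0.14    0.148 ] yaw 204.77 tilt [-0.0011 -0.0003] gap 0.15388775475089123 q [-0.22  0.56  1.34  0.    1.24 -2.22] F [-0.5  0.3 -0.2]
togo mm [-110.9  340.8  141. ]
```

View pics/v6.png

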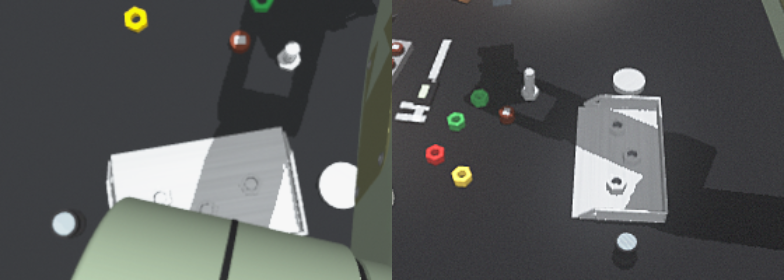

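All three nuts are in the tray: left panel (162,199), (207,209) and (251,184); right panel (616,184), (632,155) and (617,128). The bolt, mount, block and loupe are in place. Next I check the depth past the lip and hand in.

```bash
python3 -c "
from h import *
t=np.array([[162,199],[207,209],[251,184]])/1.4+[110,120]
s=np.array([[616-392,184],[632-392,155],[617-392,128]])/1.4+[150,110]
for a,b in zip(plane('top',t,.017),plane('side',s,.017)):
    a,b=totray(a),totray(b);print(a.round(3),b.round(3))
    assert max(a[0],b[0])<.02
print(finish_job())"
```

```text
[-0.005  0.057] [-0.002  0.068]
[-0.028 -0.002] [-0.03   0.003]
[-0.004 -0.068] [-0.003 -0.058]
the job is handed in; nothing more can be done
None
```

All three nuts are in the tray, at least 45 mm past the lip line (15 mm needed) by both camera views, with the bolt, specimen, block and loupe seen in place. I handed the job in at about 20 s; no verdict came back.

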